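# Load two T-screws into the feed chute

## Robot

A 7-joint arm with a two-finger parallel gripper is mounted at the origin on the work surface. World frame = base frame: x ahead of the robot, y to its left, z up, the work surface at z = 0. Lengths are in m, angles in degrees, forces in N, time in s.
With the tool pointing down it reaches from about 0.35 to 0.775 m from the base axis. Payload 3.1 kg.
Tool frame: the origin (TCP) lies on the centre line of the jaws, within the pads' length; the fingertips stand 17 mm ahead of it and the grasp point (between the pads) lies 2 mm behind it; z points along the fingers, x is the direction in which the jaws open and shut, and the axes are right-handed (so a half turn about z gives the same grasp; the last joint's range is limited). The gripper opens to 85 mm and grips with 20 to 120 N. Pads are 22 mm wide; open, the fingers measure 114 mm over their backs; the gripper's body (76 mm by 85 mm) begins 54 mm behind the grasp point. The pads swing forward as they close: fully open they stand 13 mm farther back than shut.
Start: joints at [-68.795, 17.813, 0.802, 86.603, -0.252, 75.585, -1.558], TCP at [0.22, 0.504, 0.248] pointing down, gripper open.
Joint ranges: [-154.91, 154.91], [-16.99, 109.72], [-72.82, 74.43], [7.12, 147.25], [-82.49, 262.49], [11.32, 116.49], [-174.64, 174.64]. Speed limits (degrees/s): [159.86, 159.86, 180, 180, 180, 180, 180].

## Interface

Orientations are given as [roll, pitch, yaw] about the fixed x, y, z axes, in that order (R = Rz(yaw) Ry(pitch) Rx(roll)).
In Python, from station import get_obs, vision, job gives the robot as it stands. The module is installed in compiled form; this text tells all that it offers.
- The arm moves only by the tool arm_command, never from a script. Its argument "targets" is a list of rows, each a list of 3 entries, a list of its own where there are three numbers: the opening, from 0 (shut) to 1 (fully open), then the shift along the tool's x, y, z in cm, then the turn, a rotation vector about the tool's x, y, z in rad. A call has 1 to 8 rows; each row is the pose to reach, as a shift and turn from the pose commanded when the call began, along the tool's axes at that moment; what a row does not reach only later rows make up. A row lasts 1/12 s, in which the tool goes at most 41.7 mm and 7.16 degrees, less where a joint would pass 70% of its speed; a pose out of reach is approached as far as the arm can. A call with a gripper value outside its range is refused whole. The fingers move at their own pace and stop on an object; the grip force is fixed at half the most. Time passes only in rows, so rows that repeat a pose let the fingers close. It gives the time, the measured TCP pose, the force and the opening at its end, in the units of the state.
- get_obs(): the state, without advancing time (a new reading comes with each control period).
- vision.snapshot(name): name is "scene" or "top" or "wrist"; returns a dict with "pixels" (384x512x3 uint8, red, green, blue), "depth" (384x512 float32, m along the optical axis (not along the pixel's ray), 0 where there is no reading), "fov_y" (degrees; the focal length in pixels is half the picture's height over the tangent of half this angle, whatever the lens; pixels are square), "cx", "cy" (the principal point, pixels), "R" (3x3) and "t" (3): a world point X has camera coordinates R X + t; the wrist camera has in their place "tool_from_camera" (4x4, takes a point from camera to tool coordinates, whose origin is the TCP and whose axes are the tool frame's). Camera axes: x right, y down, z forward; pixel columns grow to the right and rows downward; lengths in m; the calibration is good to about 2 mm. A picture is of the moment at which its call begins: read the wrist's pose just before it.
- job.close_job(): hands the job in, once; it reports no verdict.
The state is a dict: "time": time; "joints": joint angles; "qvel": joint speeds; "tau": joint torques, N m; "tcp_pos": TCP position; "eef_rot": TCP orientation; "contact_force": force on the tool from outside, world axes, zero at the start; "moment": the same for the moment, N m; "finger_gap": finger opening in m.
Only numpy, scipy, OpenCV 4.12 (cv2) and the standard library are available. Lean on these libraries where they do the work, as an engineer would, in place of code of your own. Each camera call takes 0.05 s, during which the arm holds its last target.

## Task

Load both T-screws (the long ones with a crossbar) into the sloping feed chute, whose wide upper end is the place to load, so that they rest in its narrow channel one behind the other against the end stop, both flat on the chute floor with the crossbar uphill. Leave the short square-headed bolt where it lies.

Things in the scene. Friction and masses are not known exactly. Their poses are not given: they have to be found in the camera images.
- tscrew_a: Steel T-screw lying flat, 90 mm long: round shank 12 mm thick (x -45 to +29 mm) with a 16 x 44 x 16 mm crossbar across one end (x +29 to +45 mm). Shank centre line 8 mm above its underside; a small foot keeps it level. Origin: mid-length, underside; x along the shank towards the crossbar, z up. 80 g, balance point 5 to 10 mm from the origin towards the bar.
- tscrew_b: Identical twin. Steel T-screw lying flat, 90 mm long: round shank 12 mm thick (x -45 to +29 mm) with a 16 x 44 x 16 mm crossbar across one end (x +29 to +45 mm). Shank centre line 8 mm above its underside; a small foot keeps it level. Origin: mid-length, underside; x along the shank towards the crossbar, z up. 80 g, balance point 5 to 10 mm from the origin towards the bar.
- chute: Fixed sheet-metal chute on a dark stand, sloping down towards its own +y at 22 degrees; slippery, so a released screw slides off at once: open wider than its crossbar. Origin on the table below the centre of the wide loading apron; frame level, z up. Apron floor centre 150 mm above the origin; apron flat, 145 mm wide between 8 mm lips, from 65 mm uphill to 65 mm downhill of it along the slope.
- chute_end (a point): Floor of the chute at its low end, at the foot of the 22 mm high end stop, 355 mm down the slope from the apron's centre. The channel is the last 210 mm, straight, 56 mm wide with 14 mm walls; guide walls narrow the apron to it over the 80 mm above. Screws come to rest with origins about 290 and 205 mm along the chute's +y from its origin.
- short_bolt: Bystander, not to be loaded: a shorter steel bolt, 60 mm long, with the same 12 mm shank but a square head 18 x 18 x 16 mm and no crossbar. Origin: middle of its length, underside; x towards the head. It lies among the T-screws on the table, any of the three places.
There are look-alikes about, which are no part of the job. What is shaped like the tscrew_b but yellow is not meant.

How it is judged:
By the outcome, as a careful person would: the job done as asked, in the order asked, and still so for the second after the job is handed in, with the robot touching nothing.
It also fails if it takes over 64 s, if anything falls off the work surface, if the arm or the gripper's body presses on something with over 40 N, if the wrist force passes 120 N, or if a joint passes its speed limit or range.

## Working session

There is one attempt and no reset: what is moved stays moved. The work goes in short steps, Python scripts to look and compute and a tool call to move; the robot and the scene stay as the last step left them, time stands still between calls to the robot, and variables do not carry over. Pictures are saved under pics/ and viewed, and the job is handed in when it is done.

Besides the shell and the picture viewer there is one more tool, called by a JSON object that holds its "op" and its "data". arm_command: Moves the arm, as the interface text tells. Its arguments: {"type":"object","properties":{"targets":{"type":"array","items":{"type":"array"}}},"required":["targets"]}

```bash
mkdir -p pics; cat > h.py <<'E'
import numpy as np, cv2, pickle
from station import get_obs, vision, job
def snap(n, f):
    o=get_obs(); s=vision.snapshot(n); cv2.imwrite(f'pics/{f}.png', s['pixels'][:,:,::-1]); pickle.dump((o,s),open(f'pics/{f}.pkl','wb')); return o,s
E
python3 - <<'E'
from h import *
for n in ['scene','top','wrist']:
    o,s=snap(n,n+'0'); print(n,s['fov_y'],s['cx'],s['cy'],s.get('t'),s.get('tool_from_camera'))
print(o)
E
```

```text
scene 48.568593186815114 254.9683853573214 190.30543171876778 [-0.51016913 -0.18195346  1.34203722] None
top 46.945053132278865 253.85425712217378 191.035436610815 [0.05608503 0.6002501  1.32886772] None
wrist 68.41628225983928 254.2873145274487 192.4196761868729 None [[ 9.99999660e-01 -8.21411038e-04  6.65204886e-05  8.00772042e-04]
 [ 7.69333757e-04  9.59432178e-01  2.81938477e-01 -7.03940754e-02]
 [-2.95409274e-04 -2.81938330e-01  9.59432484e-01 -1.25785778e-01]
 [ 0.00000000e+00  0.00000000e+00  0.00000000e+00  1.00000000e+00]]
{'time': 0.1, 'joints': array([-68.79365608,  17.85791457,   0.80185307,  86.68302237,
        -0.25270025,  75.58711764,  -1.55755727]), 'qvel': array([ 0.02230879, -0.04416744, -0.02931699, -0.19112868, -0.02083248,
       -0.07700363,  0.00913211]), 'tau': array([ 4.57760043e-04, -3.80850041e+01,  1.46449339e-01, -2.31239301e+01,
        1.22676496e-02,  8.03130300e-03, -5.60297110e-06]), 'tcp_pos': array([0.21988271, 0.50344043, 0.24730819]), 'eef_rot': array([1.79995289e+02, 1.26198586e-01, 6.64094291e+01]), 'contact_force': array([0.09256409, 0.37003054, 0.48991036]), 'moment': array([-0.0302093 , -0.02584558,  0.01268555]), 'finger_gap': 0.08540705139531013}
```

View pics/scene0.png

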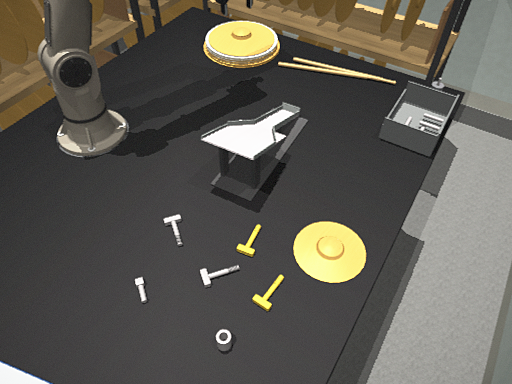

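View pics/top0.png

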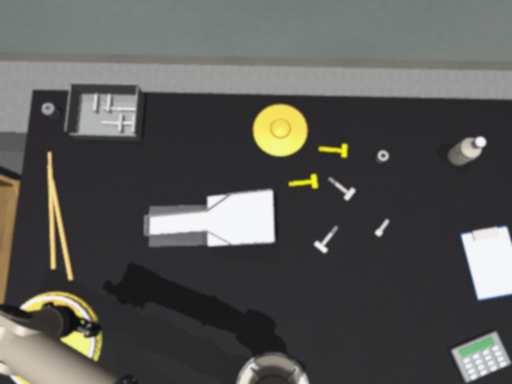

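View pics/wrist0.png

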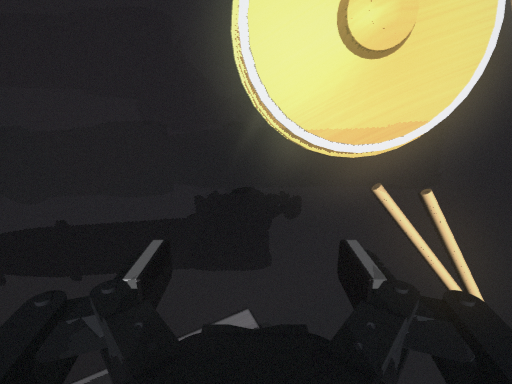

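The scene image shows grey T-screws at about (174,228) and (218,274), and the short bolt at (141,290). The chute apron is at (240,135). In the top view the T-screws are at (327,238) and (342,188), the bolt at (382,228) and the apron at (240,218), with its channel running left to (147,225). Next I'll measure them.

```bash
cat >> h.py <<'E'
def load(f): return pickle.load(open(f'pics/{f}.pkl','rb'))
def cam(s,o=None):
    f=192/np.tan(np.radians(s['fov_y']/2))
    K=np.array([[f,0,s['cx']],[0,f,s['cy']],[0,0,1]])
    if 'R' in s: R=np.array(s['R']);C=-R.T@np.array(s['t']);return K,R.T,C
    from scipy.spatial.transform import Rotation as Ro
    Rt=Ro.from_euler('xyz',o['eef_rot'],degrees=True).as_matrix(); T=np.array(s['tool_from_camera'])
    return K,Rt@T[:3,:3],Rt@T[:3,3]+o['tcp_pos']
def cloud(s,o=None):
    K,R,C=cam(s,o); v,u=np.mgrid[0:384,0:512]
    d=np.stack([(u-K[0,2])/K[0,0],(v-K[1,2])/K[1,1],np.ones_like(u)],-1)
    return (d*s['depth'][...,None])@R.T+C
def plane(s,uv,z,o=None):
    K,R,C=cam(s,o); uv=np.atleast_2d(uv).astype(float)
    d=np.c_[uv,np.ones(len(uv))]@np.linalg.inv(K).T@R.T
    return C+d*((z-C[2])/d[:,2:3])
def proj(s,P,o=None):
    K,R,C=cam(s,o); c=(np.atleast_2d(P)-C)@R; p=c@K.T; return p[:,:2]/p[:,2:]
E
python3 - <<'E'
from h import *
np.set_printoptions(precision=4,suppress=True)
for n in ['scene0','top0']:
    o,s=load(n); P=cloud(s); I=s['pixels'].astype(int)
    sat=I.max(-1)-I.min(-1)
    m=(I.min(-1)>70)&(sat<40)
    nn,l,st,c=cv2.connectedComponentsWithStats(m.astype(np.uint8))
    print(n,cam(s)[2])
    for i in range(1,nn):
        if 20<st[i,4]<6000:
            uv=np.argwhere(l==i)[:,::-1]; Q=P[l==i]
            X=plane(s,uv,0.012)
            cc,sz,a=cv2.minAreaRect(X[:,:2].astype(np.float32))
            print(st[i],c[i],Q.mean(0),Q[:,2].min(),Q[:,2].max(),'rect',cc,sz,a)
    cv2.imwrite(f'pics/{n}big.png',cv2.resize(s['pixels'][150:260,130:400,::-1] if n=='top0' else s['pixels'][90:320,120:330,::-1],None,fx=2.9 if n=='top0' else 2.6,fy=2.9 if n=='top0' else 2.6,interpolation=cv2.INTER_CUBIC))
E
```

```text
scene0 [ 0.9594 -0.6078  0.897 ]
[  37    0   63  121 2053] [63.7272 64.1101] [ 0.0282 -0.0312  0.2652] -0.20106031133922142 0.8969612952098042 rect (-0.4405152201652527, 0.2737225592136383) (0.18239344656467438, 0.9111111164093018) 57.97196960449219
[356   0  30  10 192] [373.2083   3.1562] [ 0.2542  1.9269 -0.2836] -0.3196992865719165 0.018655501413755826 rect (0.4316217303276062, 1.2779122591018677) (0.1364671140909195, 0.08658894151449203) 32.787330627441406
[396   0  14  16 137] [402.5182   7.1095] [ 0.4384  1.8897 -0.2456] -0.3180688685729959 0.8969612952098042 rect (0.5548185110092163, 1.3316314220428467) (0.03803738206624985, 0.15522006154060364) 9.846885681152344
[418   0  33  25 512] [432.7812  10.4883] [ 0.6013  1.9166 -0.2333] -0.3178826545664425 0.8969612952098042 rect (0.6749289035797119, 1.3830771446228027) (0.10072588920593262, 0.2549576461315155) 3.550107002258301
[205  21  73  41 526] [239.7205  46.5038] [0.1239 0.6662 0.0135] -0.6669791975104472 0.8969612952098042 rect (0.10099008679389954, 0.7054650187492371) (0.2903517484664917, 0.3050079643726349) 32.65600585937
[... 7399 characters left out ...]
2834, 0.01709013804793358) 54.79896926879883
[ 451  331   61   52 1665] [481.3904 358.2396] [ 0.116  -0.6176  0.0246] -0.007143568979368853 1.419632408719924 rect (0.11893021315336227, -0.6218158602714539) (0.10555258393287659, 0.15669415891170502) 22.84494400024414
[ 86 336  10  23 119] [ 91.6723 347.0252] [0.1223 0.5277 0.0846] 0.013541904923421333 0.6366512281068498 rect (0.1105404794216156, 0.5556240677833557) (0.020426200702786446, 0.06542368233203888) 83.04545593261719
[ 236  353   74   31 1161] [270.8105 368.1774] [0.068  0.0072 0.0206] -0.009052938555198287 1.419632408719924 rect (0.06716755032539368, 0.002237863838672638) (0.08530659228563309, 0.21830607950687408) 1.7888795137405396
```

View pics/top0big.png

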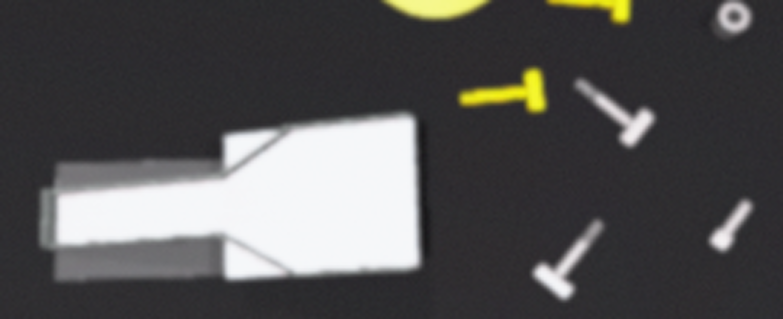

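View pics/scene0big.png

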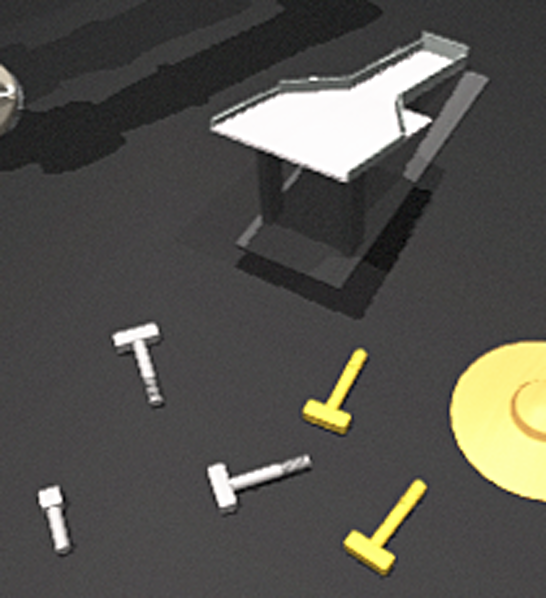

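```bash
python3 - <<'E'
from h import *
np.set_printoptions(precision=4,suppress=True)
for n in ['top0','scene0']:
    o,s=load(n); P=cloud(s); I=s['pixels'].astype(int)
    v,u=np.mgrid[0:384,0:512]
    m=(P[...,2]>0.03)&(P[...,2]<.2)&(P[...,0]>.3)&(P[...,0]<.65)&(P[...,1]>-.05)&(P[...,1]<.45)
    nn,l,st,c=cv2.connectedComponentsWithStats(m.astype(np.uint8)); k=1+np.argmax(st[1:,4]); m=l==k
    Q=P[m]
    # robust plane
    w=np.ones(len(Q),bool)
    for _ in range(10):
        c=Q[w].mean(0); nrm=np.linalg.svd(Q[w]-c,full_matrices=False)[2][2]; nrm*=np.sign(nrm[2]); d=(Q-c)@nrm; w=abs(d)<0.006
    print(n,m.sum(),w.sum(),'normal',nrm,'tilt',np.degrees(np.arccos(nrm[2])),'az',np.degrees(np.arctan2(nrm[1],nrm[0])),'c',c, 'rms',d[w].std())
    dn=nrm[:2]/np.linalg.norm(nrm[:2])
    t=Q[w][:,:2]@dn
    for a in np.arange(t.min(),t.max(),.02):
        q=Q[w][(t>=a)&(t<a+.02)]; lat=q[:,:2]@np.array([-dn[1],dn[0]])
        print(round(a,3),len(q),np.percentile(lat,[1,50,99]).round(4),q[:,2].mean().round(4))
    print(dn,t.max())
E
```

```text
top0 4450 4030 normal [-0.0204  0.3727  0.9277] tilt 21.914974335971696 az 93.1339959521255 c [0.4987 0.1455 0.1208] rms 0.0023163831644499025
-0.014 350 [-0.5789 -0.5063 -0.435 ] 0.17
0.006 357 [-0.5785 -0.5048 -0.4307] 0.1618
0.026 350 [-0.5788 -0.5062 -0.4332] 0.1541
0.046 342 [-0.5787 -0.508  -0.4356] 0.1456
0.066 335 [-0.5789 -0.5023 -0.4312] 0.1376
0.086 326 [-0.5788 -0.5034 -0.4356] 0.1294
0.106 302 [-0.5764 -0.5105 -0.4365] 0.1217
0.126 297 [-0.5786 -0.4999 -0.4325] 0.1135
0.146 279 [-0.5785 -0.5074 -0.4331] 0.1057
0.166 262 [-0.5798 -0.506  -0.4342] 0.0978
0.186 110 [-0.5343 -0.5077 -0.4803] 0.0892
0.206 112 [-0.5344 -0.5062 -0.4753] 0.0814
0.226 103 [-0.534  -0.5075 -0.4806] 0.0733
0.246 111 [-0.5346 -0.5065 -0.4752] 0.0654
0.266 102 [-0.5334 -0.5074 -0.4805] 0.0577
0.286 107 [-0.5344 -0.5065 -0.4755] 0.0491
0.306 105 [-0.5347 -0.5076 -0.4755] 0.0414
0.326 76 [-0.5349 -0.5064 -0.4803] 0.034
0.346 4 [-0.5131 -0.5019 -0.4758] 0.0309
[-0.0547  0.9985] 0.35129628510719674
scene0 2963 2144 normal [-0.0157  0.3719  0.9281] tilt 21.856163889578184 az 92.41004755197073 c [0.4978 0.
[... 181 characters left out ...]
.5794 -0.5031 -0.4305] 0.149
0.067 175 [-0.5795 -0.5027 -0.4301] 0.1407
0.087 168 [-0.5788 -0.5029 -0.4299] 0.1329
0.107 167 [-0.5775 -0.4964 -0.4304] 0.125
0.127 147 [-0.5764 -0.5072 -0.4404] 0.1169
0.147 133 [-0.5758 -0.51   -0.4517] 0.1088
0.167 113 [-0.5757 -0.5095 -0.4288] 0.1009
0.187 59 [-0.533  -0.4996 -0.4717] 0.0927
0.207 54 [-0.5328 -0.4949 -0.4712] 0.0844
0.227 45 [-0.5326 -0.4978 -0.4726] 0.0762
0.247 45 [-0.5322 -0.4932 -0.4716] 0.0683
0.267 42 [-0.533  -0.4965 -0.4717] 0.0607
0.287 43 [-0.5317 -0.4948 -0.4714] 0.0526
0.307 41 [-0.5311 -0.4929 -0.4709] 0.045
0.327 39 [-0.5311 -0.4946 -0.4711] 0.0369
0.347 12 [-0.5303 -0.4824 -0.469 ] 0.0319
[-0.0421  0.9991] 0.36033877449146245
```

```bash
cat >> h.py <<'E'
def tmeas(s,uv,o=None,zs=0.010):
    """T-screw: mask pixels -> origin xy, bar dir"""
    X=plane(s,uv,zs,o)[:,:2]; c=X.mean(0); e=np.linalg.svd(X-c,full_matrices=False)[2][0]
    # bar end has larger width
    def run(e):
        t=(X-c)@e; n=(X-c)@np.array([-e[1],e[0]]); return t,n
    t,n=run(e)
    if n[t>t.max()-.02].std()<n[t<t.min()+.02].std(): e=-e; t,n=run(e)
    sh=(t<t.max()-.025)
    for _ in range(3):
        p=np.polyfit(t[sh],n[sh],1); ang=np.arctan(p[0]); 
        e=np.array([e[0]*np.cos(ang)-e[1]*np.sin(ang), e[0]*np.sin(ang)+e[1]*np.cos(ang)]); t,n=run(e); sh=(t<t.max()-.025)
    nm=np.array([-e[1],e[0]]); n0=n[sh].mean(); a,b=np.percentile(t,[.3,99.7])
    w=np.percentile(n[t>t.max()-.012],[1,99])
    return c+e*(a+b)/2+nm*n0, e, np.degrees(np.arctan2(e[1],e[0])), b-a, w-n0
E
python3 - <<'E'
from h import *
np.set_printoptions(precision=4,suppress=True)
for n,boxes in [('top0',[(308,345,220,258),(325,360,172,205)]),('scene0',[(158,188,208,250),(195,245,260,290)])]:
    o,s=load(n); I=s['pixels'].astype(int); g=I.mean(-1)
    for (a,b,c,d) in boxes:
        sub=g[c:d,a:b]; bg=np.median(sub); m=((sub>bg+35)).astype(np.uint8)
        nn,l,st,_=cv2.connectedComponentsWithStats(m); k=1+np.argmax(st[1:,4])
        uv=np.argwhere(l==k)[:,::-1]+[a,c]
        print(n,bg,len(uv),*tmeas(s,uv))
E
```

```text
top0 47.333333333333336 240 [ 0.4626 -0.1646] [-0.7884  0.6151] 142.040209015016 0.09544364979695813 [-0.0246  0.0239]
top0 46.0 230 [ 0.6289 -0.2066] [-0.6178 -0.7864] -128.1528461655518 0.0955765814472469 [-0.0234  0.025 ]
scene0 71.33333333333333 215 [ 0.4589 -0.1636] [-0.7804  0.6253] 141.29683412351184 0.09440192873682729 [-0.0218  0.0227]
scene0 73.33333333333333 270 [ 0.6277 -0.2054] [-0.6111 -0.7916] -127.66886685323628 0.09134478735307422 [-0.0247  0.0194]
```

```bash
cat >> h.py <<'E'
from scipy.spatial.transform import Rotation as Ro
def go(pos,yaw,tilt=0,R=None):
    """tilt: chute-like tilt about tool x (deg), tool z leaning"""
    o=get_obs(); R0=Ro.from_euler('xyz',o['eef_rot'],degrees=True)
    Rt=Ro.from_euler('z',yaw,degrees=True)*Ro.from_euler('x',180-tilt,degrees=True) if R is None else R
    sh=R0.inv().apply(np.array(pos)-o['tcp_pos'])*100; rv=(R0.inv()*Rt).as_rotvec()
    print('t',o['time'],'at',o['tcp_pos'].round(4),o['eef_rot'].round(2),'gap',round(o['finger_gap'],4),'F',o['contact_force'].round(1),'j',o['joints'].round(0)); print('shift',sh.round(2),'rot',rv.round(4),'rows',np.linalg.norm(sh)/4.17,np.degrees(np.linalg.norm(rv))/7.16)
E
python3 -c "
from h import *
print((Ro.from_euler('z',3,degrees=True)*Ro.from_euler('x',180-22,degrees=True)).as_matrix().round(3))
go([.50,.10,.33],3)"
```

```text
[[ 0.999  0.049  0.02 ]
 [ 0.052 -0.926 -0.374]
 [-0.     0.375 -0.927]]
t 0.15 at [0.2199 0.5035 0.2475] [1.7999e+02 1.1000e-01 6.6410e+01] gap 0.0853 F [ 0.1 -0.2 -0.2] j [-69.  18.   1.  87.  -0.  76.  -2.]
shift [-25.79  41.82  -8.2 ] rot [1.1000e-03 1.6000e-03 1.1068e+00] rows 11.945213257654649 8.856473400005171
```

{"op": "arm_command", "data": {"targets": [[1, [-2, 3, -8.2], [0, 0, 0.1]], [1, [-5, 7, -8.2], [0, 0, 0.2]], [1, [-7, 11, -8.2], [0, 0, 0.3]], [1, [-9, 14.5, -8.2], [0, 0, 0.4]], [1, [-11, 18, -8.2], [0, 0, 0.5]], [1, [-13, 21.5, -8.2], [0, 0, 0.6]], [1, [-15, 25, -8.2], [0, 0, 0.7]], [1, [-17, 28, -8.2], [0, 0, 0.8]]]}}

```text
time: 0.82
tcp_pos: [0.3937, 0.2572, 0.3302]
eef_rot: [-180.0, -0.0, 20.3]
contact_force: [0.9, 0.4, -0.6]
finger_gap: 0.0854
```

```bash
python3 -c "
from h import *
go([.50,.10,.33],3)"
```

```text
t 0.8167 at [0.3937 0.2572 0.3302] [-1.7998e+02 -3.0000e-02  2.0300e+01] gap 0.0854 F [ 0.9  0.4 -0.6] j [-51.   6.  18.  90.  -2.  84. -13.]
shift [ 4.51 18.43  0.02] rot [-0.0005 -0.0004  0.302 ] rows 4.550961818160839 2.4167738809570185
```

{"op": "arm_command", "data": {"targets": [[1, [1, 4, 0], [0, 0, 0.08]], [1, [2, 8, 0], [0, 0, 0.16]], [1, [3, 12, 0], [0, 0, 0.24]], [1, [4, 16, 0], [0, 0, 0.302]], [1, [4.5, 18.4, 0], [0, 0, 0.302]], [1, [4.5, 18.4, 0], [0, 0, 0.302]]]}}

```text
time: 1.32
tcp_pos: [0.5021, 0.0945, 0.3299]
eef_rot: [179.7, -0.1, 2.5]
contact_force: [-0.7, -0.8, 0.8]
finger_gap: 0.0853
```

```bash
python3 -c "
from h import *
o,s=snap('wrist','w1'); print(o['tcp_pos'],o['eef_rot'],o['qvel'])"
```

```text
[0.50214426 0.09446487 0.32991599] [ 1.79688909e+02 -8.03287591e-02  2.52344638e+00] [-3.1901968  -1.17741069 -4.97665248  1.14471619 -2.67165554  1.47251361
 -3.44189981]
```

View pics/w1.png

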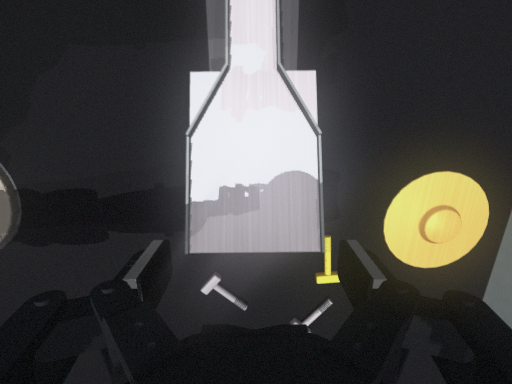

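```bash
python3 - <<'E'
from h import *
np.set_printoptions(precision=4,suppress=True)
o,s=load('w1'); K,R,C=cam(s,o)
I=s['pixels'].astype(int).mean(-1)
cen=np.array([.503,.071,.150])
for az in (92.8,):
    a=np.radians(az); dn=np.array([np.cos(a),np.sin(a)]); nrm=np.r_[dn*np.sin(np.radians(22)),np.cos(np.radians(22))]
    def hit(u,v):
        d=R@np.linalg.inv(K)@[u,v,1]; X=C+d*((cen-C)@nrm)/(d@nrm); return X
    # row profiles: bright extents
    for v in [5,25,45,60,140,170,200,230,245]:
        r=I[v]; idx=np.where(r[150:350]>110)[0]+150
        X=[hit(u,v) for u in (idx[0]-.5,idx[-1]+.5)]; m=(X[0]+X[1])/2
        print(v,idx[0],idx[-1],'mid',m,'width',np.linalg.norm(X[0]-X[1]))
    for u in (200,230,255,290,310):
        col=I[235:270,u]; k=np.argmax(-np.diff(col)); print(u,235+k+.5,hit(u,235+k+.5))
P=cloud(s,o); m=np.zeros((384,512),bool); m[80:245,195:315]=1; m[5:60,236:272]=1; m&=s['depth']>0
Q=P[m]; c=Q.mean(0); n=np.linalg.svd(Q-c,full_matrices=False)[2][2]; n*=np.sign(n[2]); print(c,n,np.degrees(np.arccos(n[2])),np.degrees(np.arctan2(n[1],n[0])), 'z at centre',c[2]-((cen-c)[:2]@n[:2])/n[2])
E
```

```text
5 225 279 mid [0.493  0.286  0.0631] width 0.06652475859324233
25 225 279 mid [0.4941 0.2621 0.0727] width 0.06605790021215222
45 209 279 mid [0.4855 0.2382 0.0822] width 0.08468128911514407
60 210 288 mid [0.4923 0.2211 0.0892] width 0.09373236380296184
140 186 320 mid [0.5009 0.1314 0.1256] width 0.15585288733959496
170 186 321 mid [0.5028 0.099  0.1387] width 0.1554345131198354
200 186 322 mid [0.5048 0.0672 0.1516] width 0.15502443803831012
230 190 323 mid [0.5089 0.0361 0.1642] width 0.15014026816458034
245 186 330 mid [0.5112 0.0208 0.1704] width 0.16167111404742104
200 252.5 [0.4471 0.0104 0.1734]
230 252.5 [0.4804 0.0118 0.1734]
255 252.5 [0.5082 0.013  0.1735]
290 251.5 [0.547  0.0157 0.1732]
310 251.5 [0.5693 0.0167 0.1732]
[0.5029 0.1218 0.1311] [-0.0205  0.3709  0.9284] 21.808520486422527 93.16869383739055 z at centre 0.1513812427690551
```

```bash
python3 -c "
from h import *
go([.635,-.197,.18],-38)"
```

```text
t 1.3667 at [0.5007 0.0985 0.3298] [1.7988e+02 1.0000e-02 2.8100e+00] gap 0.0852 F [-0.5  0.2 -0.8] j [-36.  12.  29.  84.  -6.  85.  -5.]
shift [11.97 30.14 15.04] rot [ 2.100e-03 -5.000e-04  7.122e-01] rows 8.57216104772477 5.699570755282163
```

{"op": "arm_command", "data": {"targets": [[1, [1.2, 3.5, 0], [0, 0, 0.1]], [1, [2.6, 7.2, 0], [0, 0, 0.2]], [1, [4.2, 11, 0.5], [0, 0, 0.3]], [1, [5.7, 14.5, 2], [0, 0, 0.4]], [1, [7.2, 18, 4], [0, 0, 0.5]], [1, [8.5, 21, 6.5], [0, 0, 0.6]], [1, [9.8, 24, 9], [0, 0, 0.7]], [1, [11, 27, 11.5], [0, 0, 0.712]]]}}

```text
time: 2.03
tcp_pos: [0.626, -0.1594, 0.2134]
eef_rot: [-179.9, 0.1, -37.5]
contact_force: [1.0, 0.6, 0.5]
finger_gap: 0.0854
```

{"op": "arm_command", "data": {"targets": [[1, [-1.2, 3.05, 3.5], [0, 0, 0]], [1, [-1.2, 3.05, 3.5], [0, 0, 0]], [1, [-1.2, 3.05, 3.5], [0, 0, 0]], [1, [-1.2, 3.05, 3.5], [0, 0, 0]]]}}

```text
time: 2.37
tcp_pos: [0.5973, -0.1754, 0.1799]
eef_rot: [-179.9, 0.1, -37.4]
contact_force: [0.5, 0.9, 0.7]
finger_gap: 0.0856
```

```bash
python3 -c "
from h import *
o,s=snap('wrist','w2'); print(o['tcp_pos'],o['eef_rot'],o['qvel'])"
```

```text
[ 0.59732856 -0.17543282  0.17987269] [-1.79894987e+02  8.28064467e-02 -3.74293605e+01] [-0.96188071 -1.40470174 -0.38949958 -4.47279822 -0.31829363 -0.23259786
  0.14217511]
```

View pics/w2.png

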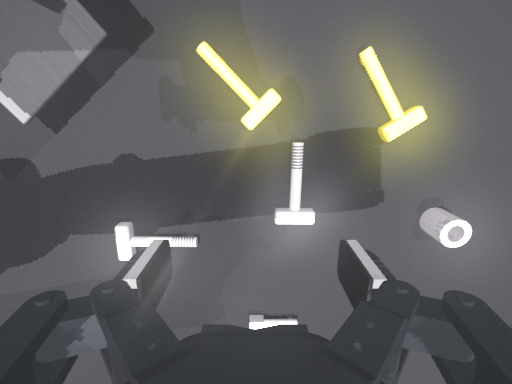

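The wrist view shows both T-screws, B at (296,185) and A at (155,242), with the bolt at (273,322) and the yellow look-alikes above. I'll measure both from this view.

```bash
python3 - <<'E'
from h import *
np.set_printoptions(precision=4,suppress=True)
o,s=load('w2'); I=s['pixels'].astype(int); g=I.mean(-1)
for (a,b,c,d),nm in [((265,325,132,232),'B'),((108,204,215,268),'A')]:
    sub=g[c:d,a:b]; 
    for th in (130,160):
        m=((sub>th)).astype(np.uint8); m=cv2.morphologyEx(m,cv2.MORPH_CLOSE,np.ones((5,5)))
        nn,l,st,_=cv2.connectedComponentsWithStats(m); k=1+np.argmax(st[1:,4])
        uv=np.argwhere(l==k)[:,::-1]+[a,c]
        print(nm,th,len(uv),*tmeas(s,uv,o))
E
```

```text
B 130 1897 [ 0.6276 -0.2104] [-0.6168 -0.7871] -128.08076552861226 0.10015227918410982 [-0.02    0.0347]
B 160 1385 [ 0.6303 -0.2071] [-0.6143 -0.7891] -127.89946225878352 0.09162543151441206 [-0.0213  0.0225]
A 130 1580 [ 0.461  -0.1667] [-0.8844  0.4668] 152.17310296897236 0.09462159399571919 [-0.0294  0.0138]
A 160 1449 [ 0.4609 -0.1672] [-0.8942  0.4476] 153.40895093900403 0.0941736180670439 [-0.0297  0.0125]
```

```bash
python3 -c "
from h import *
go([.6374,-.1975,.020],-38)"
```

```text
t 2.4167 at [ 0.5989 -0.1752  0.1815] [-1.7982e+02 -1.1000e-01 -3.7320e+01] gap 0.0856 F [0.6 0.4 1.1] j [-10.  33.  39.  81. -21.  73.  -7.]
shift [ 4.38 -0.51 16.16] rot [-0.0032 -0.0019  0.0118] rows 4.016933630861366 0.09902651936529636
```

{"op": "arm_command", "data": {"targets": [[1, [2, -0.2, 3], [0, 0, 0.01]], [1, [4, -0.5, 6], [0, 0, 0.01]], [1, [4.4, -0.5, 9], [0, 0, 0.01]], [1, [4.4, -0.5, 12], [0, 0, 0.01]], [1, [4.4, -0.5, 14.5], [0, 0, 0.01]], [1, [4.4, -0.5, 15.5], [0, 0, 0.01]], [1, [4.4, -0.5, 15.5], [0, 0, 0.01]]]}}

```text
time: 3.0
tcp_pos: [0.6355, -0.1974, 0.0238]
eef_rot: [-179.9, 0.2, -37.9]
contact_force: [-0.3, -0.1, -0.4]
finger_gap: 0.0856
```

```bash
python3 -c "
from h import *
o,s=snap('wrist','w3')
go([.6374,-.1975,.020],-38)"
```

```text
t 3.05 at [ 0.6365 -0.1986  0.0259] [-1.7991e+02 -5.0000e-02 -3.7930e+01] gap 0.0855 F [0.2 0.7 0.8] j [ -5.  46.  34.  82. -28.  60.  -3.]
shift [ 0.   -0.15  0.59] rot [-0.0016 -0.0008  0.0013] rows 0.14596807683620802 0.017297795433700934
```

View pics/w3.png

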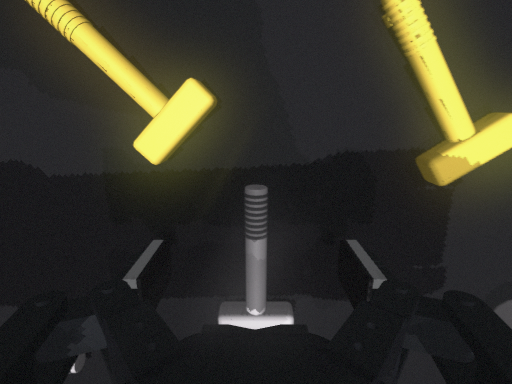

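The shank at (256,250) sits centred between the jaws. I'll go down and close.

{"op": "arm_command", "data": {"targets": [[1, [0, -0.1, 0.55], [0, 0, 0]], [1, [0, -0.1, 0.55], [0, 0, 0]], [0, [0, -0.1, 0.55], [0, 0, 0]], [0, [0, -0.1, 0.55], [0, 0, 0]], [0, [0, -0.1, 0.55], [0, 0, 0]], [0, [0, -0.1, 0.55], [0, 0, 0]], [0, [0, -0.1, 0.55], [0, 0, 0]], [0, [0, -0.1, 0.55], [0, 0, 0]]]}}

```text
time: 3.72
tcp_pos: [0.6354, -0.1997, 0.0197]
eef_rot: [-180.0, -0.0, -38.1]
contact_force: [-0.7, 1.4, 0.5]
finger_gap: 0.0125
```

{"op": "arm_command", "data": {"targets": [[0, [0, 0, 0], [0, 0, 0]], [0, [0, 0, 0], [0, 0, 0]], [0, [0, 0, -2], [0, 0, 0]], [0, [0, 0, -5], [0, 0, 0]], [0, [0, 0, -9], [0, 0, 0]], [0, [0, 0, -9], [0, 0, 0]]]}}

```text
time: 4.22
tcp_pos: [0.64, -0.2023, 0.1181]
eef_rot: [-179.8, -0.8, -38.1]
contact_force: [2.3, -1.4, 1.4]
finger_gap: 0.0092
```

```bash
python3 -c "
from h import *
o,s=snap('wrist','w4')
go([.5045,.073,.32],3,22)"
```

```text
t 4.2667 at [ 0.6386 -0.2017  0.115 ] [-179.83   -0.59  -38.09] gap 0.0097 F [-0.4 -0.7 -0.7] j [ -6.  41.  37.  78. -25.  69.  -5.]
shift [-27.29 -13.41 -20.74] rot [-0.3665  0.1269 -0.7103] rows 8.82675717285565 6.475580752641323
```

View pics/w4.png

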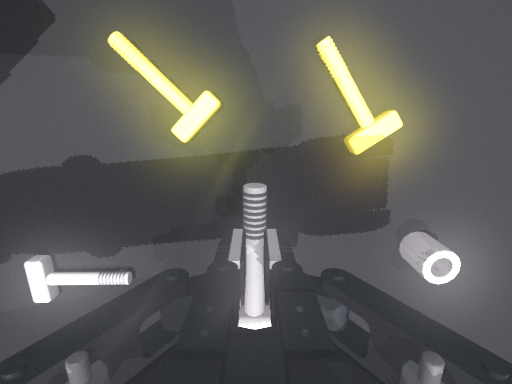

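```bash
python3 - <<'E'
from h import *
np.set_printoptions(precision=4,suppress=True)
for f in ('w3','w4'):
    o,s=load(f); K,_,_=cam(s,o); T=s['tool_from_camera']
    for v in list(range(182,330,8)):
        u=np.arange(249,263); d=s['depth'][v,u]; ok=d>0
        if ok.sum()<3: continue
        j=np.argmin(np.where(ok,d,9)); z=np.median(d[ok]) ; z=d[j]
        p=T[:3,:3]@np.array([(256-K[0,2])/K[0,0]*z,(v-K[1,2])/K[0,0]*z,z])+T[:3,3]
        print(f,v,(p*1000).round(1),np.median(d[ok]).round(4))
E
```

```text
w3 182 [  1.9 -35.   22.8] 0.154
w3 190 [  1.8 -34.4   8.9] 0.1415
w3 198 [  1.8 -30.2   9.1] 0.1418
w3 206 [  1.8 -25.9   9.1] 0.1437
w3 214 [  1.8 -21.9   8.3] 0.1442
w3 222 [  1.8 -17.4   8.7] 0.1465
w3 230 [  1.8 -13.1   8.4] 0.1472
w3 238 [ 1.8 -8.6  8.5] 0.1481
w3 246 [ 1.8 -3.7  9.1] 0.1502
w3 254 [1.8 1.1 9.2] 0.1515
w3 262 [1.8 5.5 8.5] 0.1527
w3 270 [ 1.8 10.6  9. ] 0.1544
w3 278 [ 1.8 15.6  9.1] 0.1552
w3 286 [ 1.8 20.3  8.5] 0.1573
w3 294 [ 1.8 26.   9.4] 0.1586
w3 302 [ 1.8 31.1  9.2] 0.16
w3 310 [ 1.8 36.2  8.9] 0.1614
w3 318 [ 1.8 40.2  7.2] 0.1603
w3 326 [ 1.8 45.4  6.9] 0.1612
w4 182 [  2.5 -11.3 116.4] 0.2509
w4 190 [  1.7 -35.7   4.2] 0.137
w4 198 [  1.8 -31.3   5.5] 0.1384
w4 206 [  1.8 -27.3   5.1] 0.1395
w4 214 [  1.8 -23.3   4.8] 0.1402
w4 222 [  1.8 -18.7   5.5] 0.1422
w4 230 [  1.8 -14.6   5. ] 0.1431
w4 238 [  1.8 -10.5   4.4] 0.1437
w4 246 [ 1.8 -5.5  5.6] 0.1454
w4 254 [ 1.8 -1.3  4.9] 0.1472
w4 262 [1.8 3.5 5.2] 0.1483
w4 270 [1.8 8.  4.8] 0.1497
w4 278 [ 1.8 12.9  4.9] 0.1511
w4 286 [ 1.8 18.2  5.6] 0.1526
w4 294 [ 1.8 23.2  5.6] 0.1535
w4 302 [ 1.8 28.1  5.3] 0.1555
w4 310 [ 1.8 33.1  5.2] 0.1571
w4 318 [ 1.8 37.4  4. ] 0.1566
w4 326 [ 1.8 41.6  2.7] 0.1567
```

```bash
cat >> h.py <<'E'
def chute(s,h,lat=0,yoff=.009,under=.0192):
    a=np.radians(93.1); dn=np.array([np.cos(a),np.sin(a)]); t=np.radians(22)
    e=np.r_[dn*np.cos(t),-np.sin(t)]; n=np.r_[dn*np.sin(t),np.cos(t)]; x=np.array([dn[1],-dn[0],0])
    return np.array([.5045,.073,.1505])+e*(s+yoff)+n*(h+under)+x*lat
E
python3 -c "
from h import *
print(chute(-.005,.1),chute(-.005,.003))
go(chute(-.005,.1),3.1,22)"
```

```text
[0.50188465 0.12129107 0.25952189] [0.5038497  0.08500741 0.16958506]
t 4.2667 at [ 0.6386 -0.2017  0.115 ] [-179.83   -0.59  -38.09] gap 0.0097 F [-0.4 -0.7 -0.7] j [ -6.  41.  37.  78. -25.  69.  -5.]
shift [-30.54 -17.03 -14.72] rot [-0.3664  0.1272 -0.712 ] rows 9.09729500196535 6.4877700768190465
```

{"op": "arm_command", "data": {"targets": [[0, [0, 0, -4], [0, 0, 0]], [0, [-1.5, -0.9, -8], [0, 0, 0]], [0, [-4.5, -2.6, -11], [-0.04, 0.013, -0.07]], [0, [-8, -4.5, -13], [-0.09, 0.03, -0.17]], [0, [-11.4, -6.4, -14], [-0.14, 0.05, -0.27]], [0, [-14.8, -8.3, -15], [-0.19, 0.066, -0.37]], [0, [-18.2, -10.2, -15], [-0.24, 0.083, -0.47]], [0, [-21.6, -12.1, -15], [-0.29, 0.1, -0.57]]]}}

```text
time: 4.93
tcp_pos: [0.5394, 0.0307, 0.2598]
eef_rot: [162.6, -0.8, -4.8]
contact_force: [1.4, 1.6, -1.1]
finger_gap: 0.009
```

```bash
python3 -c "
from h import *
go(chute(-.005,.1),3.1,22)"
```

```text
t 4.9333 at [0.5394 0.0307 0.2598] [162.6   -0.82  -4.77] gap 0.009 F [ 1.4  1.6 -1.1] j [-43.  22.  37.  87.   5.  79. -13.]
shift [-4.49 -8.31 -2.64] rot [-0.0791  0.0329 -0.1342] rows 2.351915250657755 1.2740947360074433
```

{"op": "arm_command", "data": {"targets": [[0, [-2, -3.5, -1.2], [-0.03, 0.013, -0.055]], [0, [-4, -7, -2.4], [-0.06, 0.025, -0.11]], [0, [-4.5, -8.3, -2.6], [-0.079, 0.033, -0.134]], [0, [-4.5, -8.3, -2.6], [-0.079, 0.033, -0.134]], [0, [-4.5, -8.3, -2.6], [-0.079, 0.033, -0.134]], [0, [-4.5, -8.3, -2.6], [-0.079, 0.033, -0.134]]]}}

```text
time: 5.43
tcp_pos: [0.5029, 0.1179, 0.2587]
eef_rot: [158.0, 0.1, 2.7]
contact_force: [0.6, -1.4, -1.4]
finger_gap: 0.0096
```

```bash
python3 -c "
from h import *
o,s=snap('wrist','w5')
go(chute(-.005,.003),3.1,22)"
```

```text
t 5.4833 at [0.5032 0.1171 0.2591] [1.5802e+02 3.0000e-02 2.5700e+00] gap 0.0095 F [-0.1 -0.4 -0.6] j [-53.  21.  34.  88.   9.  81. -20.]
shift [-0.08 -0.38  9.5 ] rot [-0.0003  0.004  -0.0084] rows 2.2793702900794948 0.07431965485878483
```

View pics/w5.png

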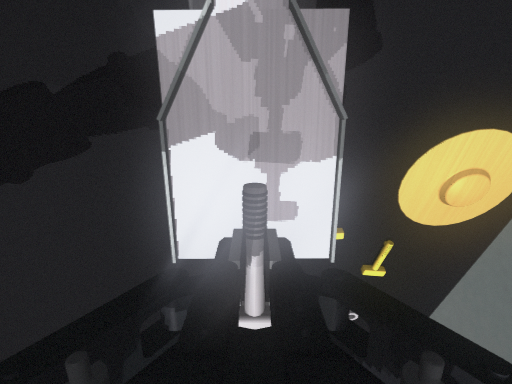

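The screw (column 255) is centred between the apron's lips (columns 168 and 340) and lies parallel to the chute. I'll lower it.

{"op": "arm_command", "data": {"targets": [[0, [0, -0.2, 3], [0, 0, -0.008]], [0, [0, -0.3, 6], [0, 0, -0.008]], [0, [-0.1, -0.4, 8], [0, 0, -0.008]], [0, [-0.1, -0.4, 9], [0, 0, -0.008]], [0, [-0.1, -0.4, 9.1], [0, 0, -0.008]], [0, [-0.1, -0.4, 9.1], [0, 0, -0.008]]]}}

```text
time: 5.98
tcp_pos: [0.5039, 0.0879, 0.1736]
eef_rot: [158.1, 0.2, 3.1]
contact_force: [-0.4, 0.5, 0.3]
finger_gap: 0.0093
```

```bash
python3 - <<'E'
from h import *
o,s=snap('wrist','w6'); snap('scene','s6')
go(chute(-.005,.003),3.1,22)
# floor height in tool frame
P=cloud(s,o); R0=Ro.from_euler('xyz',o['eef_rot'],degrees=True)
T=R0.inv().apply((P-o['tcp_pos']).reshape(-1,3)).reshape(P.shape)
for (a,b,c,d) in [(180,230,150,210),(290,330,150,210)]:
    print(np.median(T[c:d,a:b].reshape(-1,3),0)*1000)
print(T[195:260:10,255]*1000)
E
```

```text
t 6.0833 at [0.5047 0.0894 0.1746] [1.5816e+02 3.0000e-02 3.2000e+00] gap 0.0093 F [ 0.1  0.1 -1. ] j [-51.  24.  34.  97.   9.  69. -19.]
shift [-0.11  0.22  0.63] rot [-0.0028 -0.0002  0.0018] rows 0.16137356991725976 0.026833573209001253
[-26.32438652 -34.4527492   27.14423495]
[ 32.08305359 -34.44328906  26.95361807]
[[  1.70797293 -31.89698525   5.24174333]
 [  1.70720853 -26.70464917   5.44968993]
 [  1.70524184 -21.55421427   5.21961214]
 [  1.70504713 -16.02445578   5.6647082 ]
 [  1.70430332 -10.43093151   5.91748423]
 [  1.70413317  -4.57836229   6.4015383 ]
 [  1.70193697   1.02529061   6.13083048]]
```

View pics/w6.png

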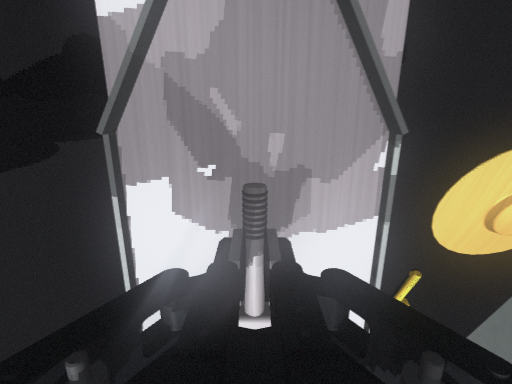

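The floor is at tool z 27 mm and the screw's underside at about 19.5 mm, so 7 mm of clearance remains. I'll lower 5 mm and release.

{"op": "arm_command", "data": {"targets": [[0, [-0.1, 0, 0.25], [0, 0, 0]], [0, [-0.1, 0, 0.5], [0, 0, 0]], [0, [-0.1, 0, 0.5], [0, 0, 0]], [0, [-0.1, 0, 0.5], [0, 0, 0]], [1, [-0.1, 0, 0.5], [0, 0, 0]], [1, [-0.1, -0.3, -0.5], [0, 0, 0]], [1, [-0.1, -0.3, -4], [0, 0, 0]], [1, [-0.1, -0.3, -8], [0, 0, 0]]]}}

```text
time: 6.75
tcp_pos: [0.4991, 0.1212, 0.2461]
eef_rot: [158.0, 0.5, 3.1]
contact_force: [1.7, 0.5, 0.3]
finger_gap: 0.0572
```

{"op": "arm_command", "data": {"targets": [[1, [0, 0, -2], [0, 0, 0]], [1, [0, 0, -4], [0, 0, 0]], [1, [0, 0, -4], [0, 0, 0]], [1, [0, 0, -4], [0, 0, 0]]]}}

```text
time: 7.08
tcp_pos: [0.5008, 0.1378, 0.2847]
eef_rot: [158.2, 0.0, 3.3]
contact_force: [-0.5, -0.8, -0.5]
finger_gap: 0.0855
```

```bash
python3 - <<'E'
from h import *
o,s=snap('wrist','w7'); snap('scene','s7')
cv2.imwrite('pics/s7b.png',cv2.resize(s['pixels'][:10,:10],None,fx=2,fy=2))
o2,s2=load('s7'); cv2.imwrite('pics/s7b.png',cv2.resize(s2['pixels'][80:220,170:340,::-1],None,fx=4,fy=4))
print(o['tcp_pos'],o['eef_rot'],o['finger_gap'])
E
```

```text
[0.5007522  0.13776463 0.28468964] [1.58187288e+02 4.20041574e-02 3.30694647e+00] 0.08551679567423838
```

View pics/w7.png

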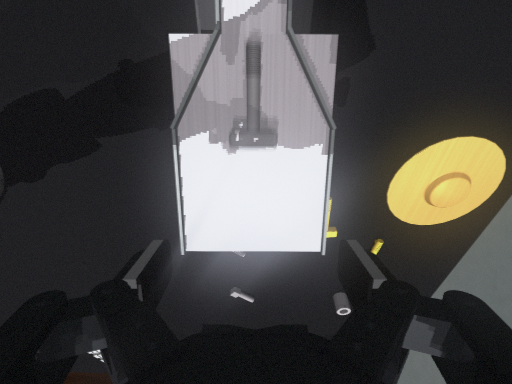

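View pics/s7b.png

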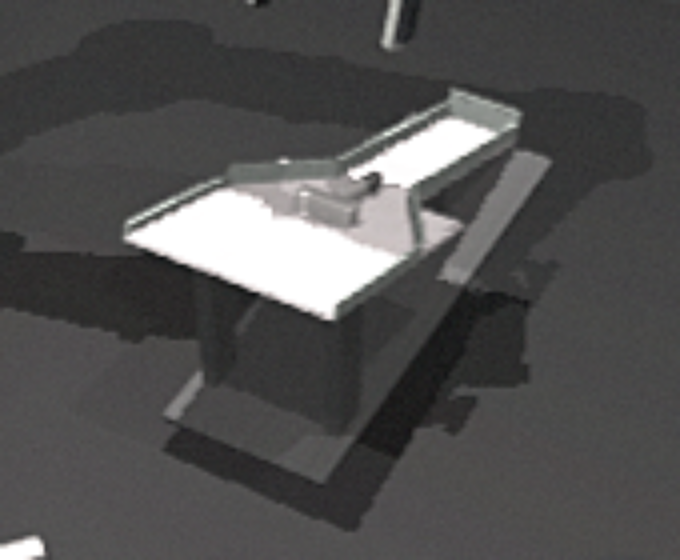

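Screw B was released cleanly and is sliding down, straight, in the guide section. While it runs, I'll move to A.

```bash
python3 -c "
from h import *
go([.4704,-.1724,.28],-128)
go([.4704,-.1724,.28],3)"
```

```text
t 7.1833 at [0.4996 0.1363 0.2828] [158.06   0.27   3.2 ] gap 0.0853 F [0.6 0.8 0.6] j [-55.  21.  34.  85.   9.  85. -20.]
shift [-4.64 28.33 11.74] rot [ 0.2038 -0.4349  2.2568] rows 7.43719308083382 18.463959021306458
t 7.1833 at [0.4996 0.1363 0.2828] [158.06   0.27   3.2 ] gap 0.0853 F [0.6 0.8 0.6] j [-55.  21.  34.  85.   9.  85. -20.]
shift [-4.64 28.33 11.74] rot [0.3829 0.0041 0.0044] rows 7.43719308083382 3.0647434402182414
```

{"op": "arm_command", "data": {"targets": [[1, [-0.5, 3.2, 1.3], [0.01, -0.022, 0.113]], [1, [-1, 6.5, 2.7], [0.02, -0.044, 0.226]], [1, [-1.6, 10, 4.1], [0.03, -0.065, 0.339]], [1, [-2.2, 13.5, 5.6], [0.041, -0.087, 0.451]], [1, [-2.8, 17, 7], [0.051, -0.109, 0.564]], [1, [-3.4, 20.5, 8.5], [0.061, -0.13, 0.677]], [1, [-4, 24, 10], [0.071, -0.152, 0.79]], [1, [-4.5, 27, 11.2], [0.082, -0.174, 0.903]]]}}

```text
time: 7.85
tcp_pos: [0.4693, -0.1608, 0.2794]
eef_rot: [166.2, -6.5, -49.6]
contact_force: [0.6, -1.3, 0.8]
finger_gap: 0.0853
```

```bash
python3 -c "
from h import *
go([.4704,-.1724,.17],-128)"
```

```text
t 7.85 at [ 0.4693 -0.1608  0.2794] [166.25  -6.53 -49.61] gap 0.0853 F [ 0.6 -1.3  0.8] j [-33.  17.  51.  92.   2.  80. -34.]
shift [-0.29 -1.96 10.82] rot [ 0.1232 -0.2587  1.3459] rows 2.637335567362254 11.011607031243242
```

{"op": "arm_command", "data": {"targets": [[1, [0, -0.5, 1], [0.011, -0.023, 0.118]], [1, [0, -0.8, 2], [0.022, -0.046, 0.236]], [1, [-0.1, -1, 3.5], [0.032, -0.068, 0.354]], [1, [-0.2, -1.3, 5], [0.043, -0.091, 0.472]], [1, [-0.3, -1.6, 6], [0.054, -0.113, 0.59]], [1, [-0.3, -1.9, 7], [0.065, -0.136, 0.708]], [1, [-0.3, -2, 8], [0.076, -0.159, 0.826]], [1, [-0.3, -2, 9], [0.086, -0.181, 0.944]]]}}

```text
time: 8.52
tcp_pos: [0.474, -0.1648, 0.1867]
eef_rot: [177.0, -3.9, -104.8]
contact_force: [-0.3, -0.9, -0.3]
finger_gap: 0.0856
```

```bash
python3 -c "
from h import *
go([.4704,-.1724,.17],-128)"
```

```text
t 8.5167 at [ 0.474  -0.1648  0.1867] [ 177.03   -3.9  -104.77] gap 0.0856 F [-0.3 -0.9 -0.3] j [-29.  25.  59.  99. -18.  71. -71.]
shift [0.71 0.06 1.73] rot [ 0.0373 -0.0775  0.4034] rows 0.4489115136899834 3.3005386693406193
```

{"op": "arm_command", "data": {"targets": [[1, [0.2, 0, 0.5], [0.011, -0.023, 0.118]], [1, [0.4, 0, 1], [0.022, -0.045, 0.236]], [1, [0.6, 0, 1.7], [0.033, -0.068, 0.354]], [1, [0.7, 0, 1.7], [0.037, -0.077, 0.403]], [1, [0.7, 0, 1.7], [0.037, -0.077, 0.403]], [1, [0.7, 0, 1.7], [0.037, -0.077, 0.403]]]}}

```text
time: 9.02
tcp_pos: [0.4713, -0.1725, 0.1712]
eef_rot: [180.0, -0.1, -127.6]
contact_force: [-0.7, 0.6, 0.8]
finger_gap: 0.0857
```

```bash
python3 - <<'E'
from h import *
o,s=snap('wrist','w8'); snap('scene','s8')
o2,s2=load('s8'); cv2.imwrite('pics/s8b.png',cv2.resize(s2['pixels'][80:220,170:340,::-1],None,fx=4,fy=4))
go([.4704,-.1724,.17],-128)
E
```

```text
t 9.1167 at [ 0.4722 -0.1721  0.1717] [-1.7995e+02 -3.0000e-02 -1.2749e+02] gap 0.0853 F [-0.3 -1.   0.9] j [-30.  25.  64. 102. -25.  68. -86.]
shift [0.14 0.12 0.17] rot [-0.0009 -0.0005  0.0088] rows 0.05986413754748446 0.07126082710779516
```

View pics/w8.png

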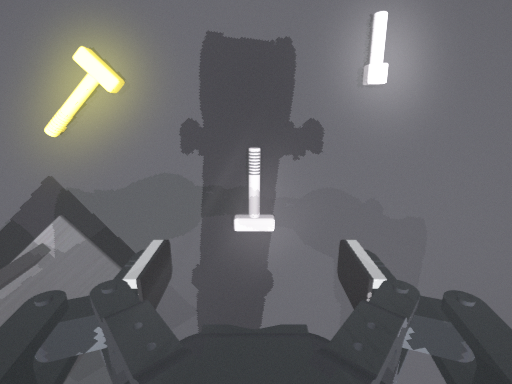

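View pics/s8b.png

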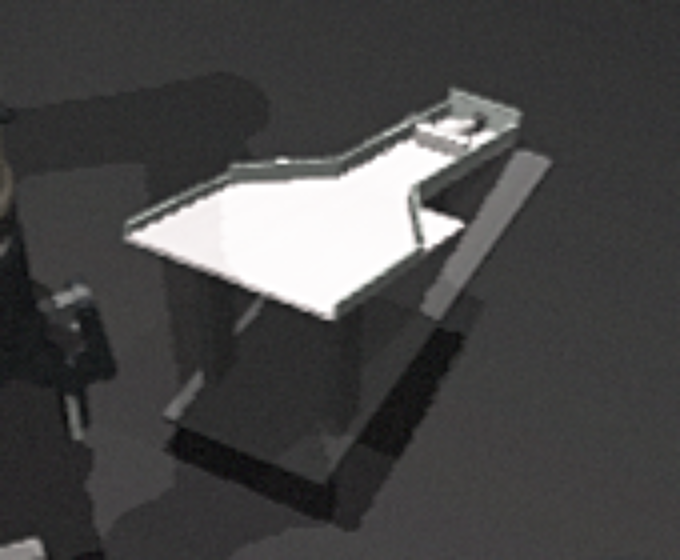

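Screw B is resting at the end stop with its bar uphill (at (440,137) in the enlarged crop). Screw A is at (254,190) in the wrist view, aligned with the jaws. I'll measure it.

```bash
python3 - <<'E'
from h import *
np.set_printoptions(precision=4,suppress=True)
o,s=load('w8'); I=s['pixels'].astype(int); g=I.mean(-1)
a,b,c,d=228,282,142,236
sub=g[c:d,a:b]
for th in (110,130,150):
    m=((sub>th)).astype(np.uint8); m=cv2.morphologyEx(m,cv2.MORPH_CLOSE,np.ones((5,5)))
    nn,l,st,_=cv2.connectedComponentsWithStats(m); k=1+np.argmax(st[1:,4])
    uv=np.argwhere(l==k)[:,::-1]+[a,c]
    r=tmeas(s,uv,o); print(th,len(uv),*r)
G=r[0]-.012*r[1]; print(G); go([*G,.020],r[2]+90)
E
```

```text
110 2085 [ 0.4578 -0.169 ] [-0.8416  0.5401] 147.31072270062003 0.09843364088509488 [-0.0312  0.0194]
130 1464 [ 0.4643 -0.1653] [-0.7882  0.6154] 142.01732079788397 0.09227291726759759 [-0.0217  0.0222]
150 1419 [ 0.4639 -0.1651] [-0.7914  0.6113] 142.31939873783026 0.09120318049486978 [-0.0219  0.0219]
[ 0.4734 -0.1724]
t 9.1167 at [ 0.4722 -0.1721  0.1717] [-179.95   -0.03 -127.49] gap 0.0853 F [-0.3 -1.   0.9] j [-30.  25.  64. 102. -25.  68. -86.]
shift [-0.05 -0.1  15.17] rot [-0.0009 -0.0005  0.0033] rows 3.6380033110281422 0.027482328003756173
```

{"op": "arm_command", "data": {"targets": [[1, [0, -0.1, 3], [0, 0, 0.003]], [1, [0, -0.1, 6], [0, 0, 0.003]], [1, [0, -0.1, 9], [0, 0, 0.003]], [1, [0, -0.1, 12], [0, 0, 0.003]], [1, [0, -0.1, 14], [0, 0, 0.003]], [1, [0, -0.1, 14.6], [0, 0, 0.003]], [1, [0, -0.1, 14.6], [0, 0, 0.003]], [1, [0, -0.1, 14.6], [0, 0, 0.003]]]}}

```text
time: 9.78
tcp_pos: [0.474, -0.1735, 0.0267]
eef_rot: [-179.8, -0.0, -127.7]
contact_force: [-0.4, 0.7, -0.4]
finger_gap: 0.0856
```

```bash
python3 -c "
from h import *
o,s=snap('wrist','w9')
go([.4734,-.1724,.020],-127.9)"
```

```text
t 9.8333 at [ 0.4745 -0.1737  0.0273] [-1.7976e+02  3.0000e-02 -1.2771e+02] gap 0.0852 F [0.3 0.1 0.8] j [-21.  36.  53. 111. -37.  52. -76.]
shift [-0.04  0.18  0.73] rot [-0.0042  0.0006  0.0033] rows 0.18114009596585845 0.04303104786018573
```

View pics/w9.png

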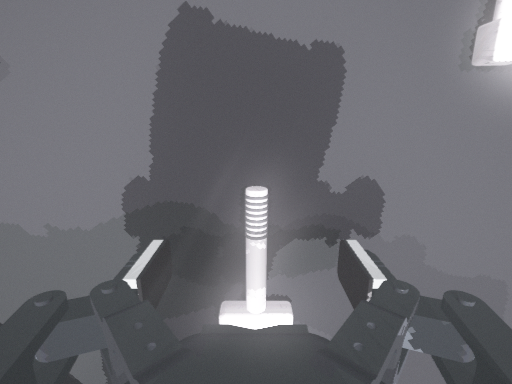

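The shank is at column 256, centred between the jaws, with its tail at row 187, the same as for B. I'll go down and close.

{"op": "arm_command", "data": {"targets": [[1, [0, 0, 0.65], [0, 0, 0]], [1, [0, 0, 0.65], [0, 0, 0]], [0, [0, 0, 0.65], [0, 0, 0]], [0, [0, 0, 0.65], [0, 0, 0]], [0, [0, 0, 0.65], [0, 0, 0]], [0, [0, 0, 0.65], [0, 0, 0]], [0, [0, 0, 0.65], [0, 0, 0]], [0, [0, 0, 0.65], [0, 0, 0]]]}}

```text
time: 10.5
tcp_pos: [0.4733, -0.1732, 0.0196]
eef_rot: [-179.9, -0.0, -127.7]
contact_force: [-1.4, -2.7, 0.7]
finger_gap: 0.012
```

{"op": "arm_command", "data": {"targets": [[0, [0, 0, 0], [0, 0, 0]], [0, [0, 0, 0], [0, 0, 0]], [0, [0, 0, -3], [0, 0, 0]], [0, [0, 0, -7], [0, 0, 0]], [0, [0, 0, -11], [0, 0, 0]], [0, [0, 0, -15], [0, 0, 0]], [0, [0, 0, -19], [0, 0, 0]], [0, [0, 0, -22], [0, 0, 0]]]}}

```text
time: 11.17
tcp_pos: [0.4733, -0.1736, 0.2425]
eef_rot: [-179.8, 0.1, -127.8]
contact_force: [1.6, -0.5, -1.0]
finger_gap: 0.0091
```

```bash
python3 - <<'E'
from h import *
o,s=snap('wrist','w10'); K,_,_=cam(s,o); T=s['tool_from_camera']
for v in list(range(182,330,12)):
        d=s['depth'][v,249:263]; z=d[d>0].min()
        p=T[:3,:3]@np.array([(256-K[0,2])/K[0,0]*z,(v-K[1,2])/K[0,0]*z,z])+T[:3,3]
        print(v,(p*1000).round(1))
go(chute(-.005,.1),3.1,22)
E
```

```text
182 [  1.   20.3 240.7]
194 [ -0.3 -33.1   5.6]
206 [ -0.3 -27.3   4.8]
218 [ -0.3 -21.    4.9]
230 [ -0.3 -14.8   4.2]
242 [-0.3 -8.   4.7]
254 [-0.3 -0.8  5.4]
266 [-0.3  6.1  5.4]
278 [-0.3 13.1  5. ]
290 [-0.3 20.6  5.3]
302 [-0.3 28.4  5.5]
314 [-0.2 35.3  4.4]
326 [-0.2 42.4  3.4]
t 11.2167 at [ 0.4763 -0.1755  0.2475] [-179.24    0.26 -127.77] gap 0.0092 F [ 1.7 -2.3  1.7] j [-32.  21.  67.  96. -20.  76. -89.]
shift [-25.04  16.14  -1.31] rot [-0.2118  0.425  -2.2535] rows 7.1499026325309885 18.42894660885473
```

View pics/w10.png

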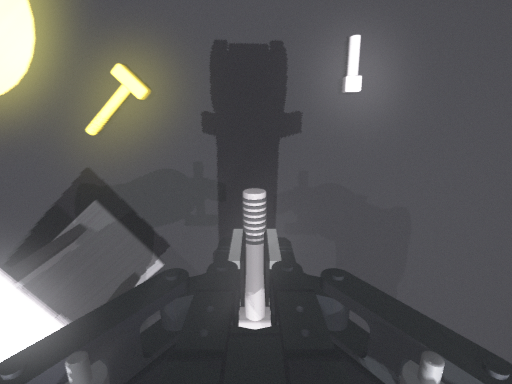

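{"op": "arm_command", "data": {"targets": [[0, [-0.5, 0.3, 0], [-0.011, 0.022, -0.118]], [0, [-1, 0.6, 0], [-0.022, 0.044, -0.236]], [0, [-2, 1.3, 0], [-0.033, 0.067, -0.354]], [0, [-3, 1.9, -0.3], [-0.044, 0.089, -0.472]], [0, [-4, 2.6, -0.6], [-0.055, 0.111, -0.59]], [0, [-5, 3.2, -0.8], [-0.067, 0.134, -0.708]], [0, [-6, 3.9, -1], [-0.078, 0.156, -0.826]], [0, [-7, 4.5, -1.3], [-0.089, 0.178, -0.944]]]}}

```text
time: 11.88
tcp_pos: [0.4799, -0.0891, 0.2516]
eef_rot: [171.0, -6.5, -72.7]
contact_force: [-0.1, 0.6, -0.8]
finger_gap: 0.0091
```

```bash
python3 -c "
from h import *
go(chute(-.005,.1),3.1,22)"
```

```text
t 11.8833 at [ 0.4799 -0.0891  0.2516] [171.03  -6.51 -72.65] gap 0.0091 F [-0.1  0.6 -0.8] j [-39.  20.  55.  93.  -6.  80. -58.]
shift [-19.21  -7.81  -4.26] rot [-0.1181  0.2595 -1.299 ] rows 5.076756924614591 10.642516683555566
```

{"op": "arm_command", "data": {"targets": [[0, [-1.5, -0.6, -0.4], [-0.011, 0.024, -0.118]], [0, [-3.5, -1.4, -0.8], [-0.022, 0.047, -0.236]], [0, [-5.5, -2.2, -1.2], [-0.032, 0.071, -0.354]], [0, [-8, -3.2, -1.8], [-0.043, 0.094, -0.472]], [0, [-10.5, -4.3, -2.4], [-0.054, 0.118, -0.59]], [0, [-13, -5.3, -2.9], [-0.064, 0.141, -0.708]], [0, [-15, -6.1, -3.4], [-0.075, 0.165, -0.826]], [0, [-17, -6.9, -3.8], [-0.086, 0.189, -0.944]]]}}

```text
time: 12.55
tcp_pos: [0.5005, 0.0981, 0.2589]
eef_rot: [160.5, -3.5, -17.3]
contact_force: [0.5, -0.6, -0.7]
finger_gap: 0.0095
```

```bash
python3 -c "
from h import *
go(chute(-.005,.1),3.1,22)"
```

```text
t 12.55 at [0.5005 0.0981 0.2589] [160.47  -3.48 -17.28] gap 0.0095 F [ 0.5 -0.6 -0.7] j [-53.  22.  40.  87.   4.  83. -33.]
shift [-0.55 -2.1  -0.84] rot [-0.0318  0.0699 -0.3537] rows 0.5574433624694375 2.896403457507933
```

{"op": "arm_command", "data": {"targets": [[0, [-0.2, -0.7, -0.3], [-0.011, 0.023, -0.118]], [0, [-0.4, -1.4, -0.6], [-0.021, 0.047, -0.236]], [0, [-0.5, -2.1, -0.8], [-0.032, 0.07, -0.354]], [0, [-0.5, -2.1, -0.8], [-0.032, 0.07, -0.354]], [0, [-0.5, -2.1, -0.8], [-0.032, 0.07, -0.354]], [0, [-0.5, -2.1, -0.8], [-0.032, 0.07, -0.354]]]}}

```text
time: 13.05
tcp_pos: [0.5027, 0.118, 0.2598]
eef_rot: [158.0, -0.1, 2.5]
contact_force: [0.3, -0.5, -0.2]
finger_gap: 0.0095
```

```bash
python3 - <<'E'
from h import *
o,s=snap('wrist','w11')
go(chute(-.005,.003),3.1,22)
P=cloud(s,o); R0=Ro.from_euler('xyz',o['eef_rot'],degrees=True)
T=R0.inv().apply((P-o['tcp_pos']).reshape(-1,3)).reshape(P.shape)
for (a,b,c,d) in [(185,225,140,210),(285,325,140,210)]:
    print(np.median(T[c:d,a:b].reshape(-1,3),0)*1000)
E
```

```text
t 13.1 at [0.5028 0.1176 0.26  ] [ 1.5796e+02 -1.4000e-01  2.4700e+00] gap 0.0094 F [ 0.4  0.2 -1.1] j [-54.  21.  36.  88.   9.  81. -19.]
shift [-0.06 -0.37  9.6 ] rot [ 0.0007  0.0019 -0.0111] rows 2.304399786410272 0.09003676084695997
[-42.45006786 -17.03188489 118.24760629]
[ 45.65946553 -16.89745919 118.00452517]
```

View pics/w11.png

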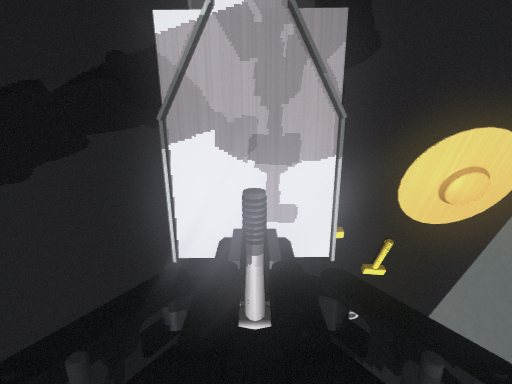

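The alignment matches the first placement: screw at column 254, lips at 168 and 340. I'll lower it the same way and release.

{"op": "arm_command", "data": {"targets": [[0, [0, -0.2, 3], [0, 0, -0.011]], [0, [0, -0.3, 6], [0, 0, -0.011]], [0, [-0.1, -0.4, 8], [0, 0, -0.011]], [0, [-0.1, -0.4, 9], [0, 0, -0.011]], [0, [-0.1, -0.4, 9.4], [0, 0, -0.011]], [0, [-0.1, -0.4, 9.6], [0, 0, -0.011]], [0, [-0.1, -0.4, 9.6], [0, 0, -0.011]], [0, [-0.1, -0.4, 9.6], [0, 0, -0.011]]]}}

```text
time: 13.77
tcp_pos: [0.5046, 0.0875, 0.1706]
eef_rot: [158.1, -0.0, 3.3]
contact_force: [-0.7, 1.0, -1.6]
finger_gap: 0.0092
```

```bash
python3 - <<'E'
from h import *
o,s=snap('wrist','w12')
go(chute(-.005,.003),3.1,22)
P=cloud(s,o); R0=Ro.from_euler('xyz',o['eef_rot'],degrees=True)
T=R0.inv().apply((P-o['tcp_pos']).reshape(-1,3)).reshape(P.shape)
for (a,b,c,d) in [(180,230,150,210),(290,330,150,210)]:
    print(np.median(T[c:d,a:b].reshape(-1,3),0)*1000)
E
```

```text
t 13.8167 at [0.5045 0.0875 0.1706] [ 1.5806e+02 -3.0000e-02  3.3300e+00] gap 0.0093 F [ 0.5  0.2 -0.9] j [-52.  24.  35.  98.   8.  68. -18.]
shift [-0.08  0.19  0.19] rot [-0.001  -0.0019  0.0035] rows 0.0676539921194357 0.033160345151860816
[-25.74976113 -35.17896204  24.05862019]
[ 31.48069749 -35.09481004  24.1242286 ]
```

{"op": "arm_command", "data": {"targets": [[0, [-0.1, 0, 0.2], [0, 0, 0]], [0, [-0.1, 0, 0.2], [0, 0, 0]], [0, [-0.1, 0, 0.2], [0, 0, 0]], [1, [-0.1, 0, 0.2], [0, 0, 0]], [1, [-0.1, -0.3, -0.8], [0, 0, 0]], [1, [-0.1, -0.3, -4.3], [0, 0, 0]], [1, [-0.1, -0.3, -8.3], [0, 0, 0]], [1, [-0.1, -0.3, -12], [0, 0, 0]]]}}

```text
time: 14.48
tcp_pos: [0.4997, 0.1353, 0.2819]
eef_rot: [158.0, 0.1, 3.3]
contact_force: [0.6, 0.7, -0.1]
finger_gap: 0.0691
```

{"op": "arm_command", "data": {"targets": [[1, [0, 0, -2], [0, 0, 0]], [1, [0, 0, -4], [0, 0, 0]], [1, [0, 0, -4], [0, 0, 0]], [1, [0, 0, -4], [0, 0, 0]], [1, [0, 0, -4], [0, 0, 0]], [1, [0, 0, -4], [0, 0, 0]], [1, [0, 0, -4], [0, 0, 0]], [1, [0, 0, -4], [0, 0, 0]]]}}

```text
time: 15.15
tcp_pos: [0.4988, 0.1488, 0.3159]
eef_rot: [157.9, 0.2, 3.2]
contact_force: [0.4, 0.9, 0.0]
finger_gap: 0.0859
```

{"op": "arm_command", "data": {"targets": [[1, [0, -2, -1], [0, 0, 0]], [1, [0, -5, -2], [0, 0, 0]], [1, [0, -5, -2], [0, 0, 0]], [1, [0, -5, -2], [0, 0, 0]], [1, [0, -5, -2], [0, 0, 0]], [1, [0, -5, -2], [0, 0, 0]], [1, [0, -5, -2], [0, 0, 0]], [1, [0, -5, -2], [0, 0, 0]]]}}

```text
time: 15.82
tcp_pos: [0.4962, 0.202, 0.3168]
eef_rot: [158.0, 0.1, 3.2]
contact_force: [-0.4, 0.1, 0.9]
finger_gap: 0.0851
```

```bash
python3 - <<'E'
from h import *
o,s=snap('wrist','w13'); snap('scene','s13')
o2,s2=load('s13'); cv2.imwrite('pics/s13b.png',cv2.resize(s2['pixels'][80:220,170:340,::-1],None,fx=4,fy=4,interpolation=cv2.INTER_CUBIC))
go([.5,.1,.3],3)
E
```

```text
t 15.9167 at [0.4962 0.2025 0.3167] [1.58e+02 1.10e-01 3.23e+00] gap 0.0857 F [ 0.7 -0.3  0.2] j [-58.  24.  34.  76.   7.  93. -23.]
shift [-0.19  8.88  5.39] rot [0.384  0.0011 0.0043] rows 2.491502021197056 3.072961690511882
```

View pics/w13.png

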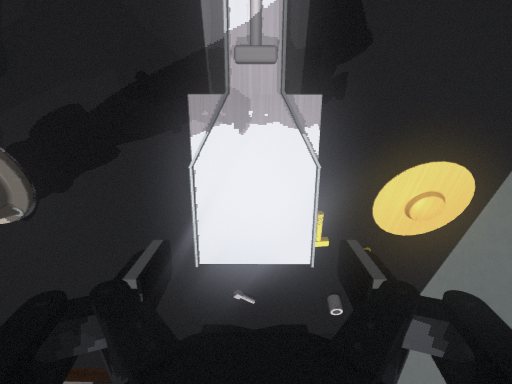

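View pics/s13b.png

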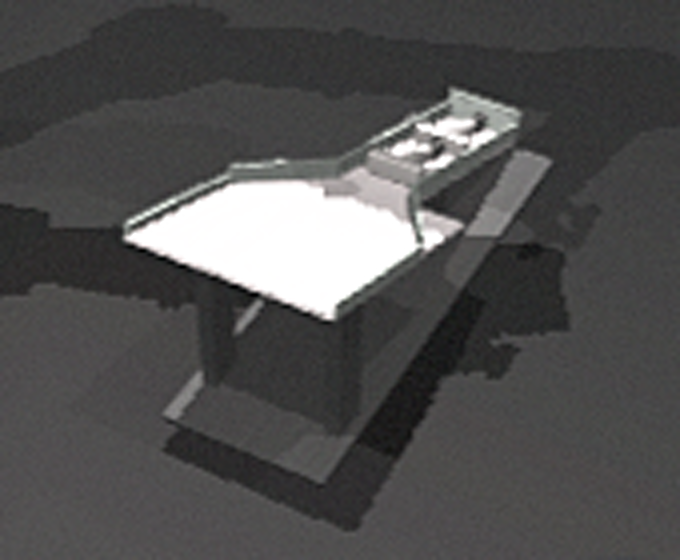

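Both screws are in the channel, one behind the other. For a final check I'll look straight down on the channel.

{"op": "arm_command", "data": {"targets": [[1, [0, -3, -1.5], [0, 0, 0]], [1, [0, -6, -3], [0, 0, 0]], [1, [0, -9, -4.5], [0, 0, 0]], [1, [0, -10, -5], [0, 0, 0]], [1, [0, -10, -5], [0, 0, 0]], [1, [0, -10, -5], [0, 0, 0]], [1, [0, -10, -5], [0, 0, 0]], [1, [0, -10, -5], [0, 0, 0]]]}}

```text
time: 16.58
tcp_pos: [0.4903, 0.3122, 0.326]
eef_rot: [157.9, 0.1, 3.1]
contact_force: [-0.0, 0.4, 0.6]
finger_gap: 0.0853
```

```bash
python3 - <<'E'
from h import *
o,s=snap('wrist','w14'); print(o['tcp_pos'],o['eef_rot'])
snap('scene','s14')
P=cloud(s,o); a=np.radians(93.1); dn=np.array([np.cos(a),np.sin(a)]); t=np.radians(22)
e=np.r_[dn*np.cos(t),-np.sin(t)]; n=np.r_[dn*np.sin(t),np.cos(t)]; x=np.array([dn[1],-dn[0],0])
D=P-np.array([.5045,.073,.1505]); S=D@e;H=D@n;L=D@x
for a in np.arange(.12,.37,.01):
    m=(abs(L)<.004)&(S>=a)&(S<a+.01)&(s['depth']>0); m2=(abs(abs(L)-.015)<.003)&(S>=a)&(S<a+.01)&(s['depth']>0)
    if m.sum(): print(a.round(3),'mid h',np.percentile(H[m]*1000,[50,95]).round(1),'side h',np.median(H[m2]*1000).round(1))
E
```

```text
[0.49027103 0.31223035 0.32596611] [1.57947089e+02 8.23451334e-02 3.10625390e+00]
0.12 mid h [-0.1  1.5] side h 0.1
0.13 mid h [0.1 1.2] side h -0.1
0.14 mid h [0.  1.4] side h -0.1
0.15 mid h [0.  1.1] side h 0.1
0.16 mid h [320.9 327.7] side h 316.0
0.17 mid h [ 7.4 16.4] side h 331.6
0.18 mid h [16.  17.4] side h 15.9
0.19 mid h [13.5 15.2] side h 0.2
0.2 mid h [13.3 14.6] side h 0.1
0.21 mid h [13.4 14.6] side h -0.1
0.22 mid h [13.4 14.8] side h 0.0
0.23 mid h [13.3 14.8] side h -0.1
0.24 mid h [13.4 15.6] side h -0.1
0.25 mid h [13.6 15.6] side h 0.1
0.26 mid h [14.4 16.3] side h 10.8
0.27 mid h [16.  17.6] side h 16.0
0.28 mid h [13.5 15.1] side h 0.2
0.29 mid h [13.5 15. ] side h 0.2
0.3 mid h [13.2 14.8] side h -0.1
0.31 mid h [13.6 14.7] side h 0.0
0.32 mid h [13.6 15. ] side h -0.1
0.33 mid h [13.8 15.3] side h 0.0
0.34 mid h [13.7 15.3] side h -0.1
```

View pics/w14.png

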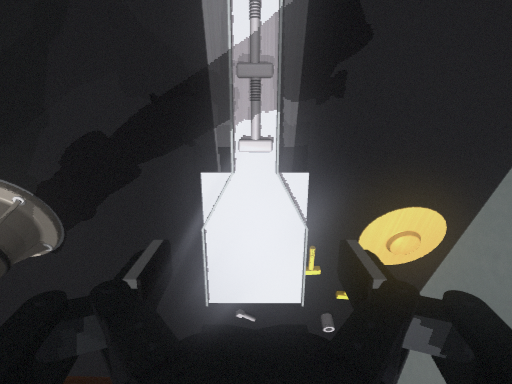

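View pics/s14.png

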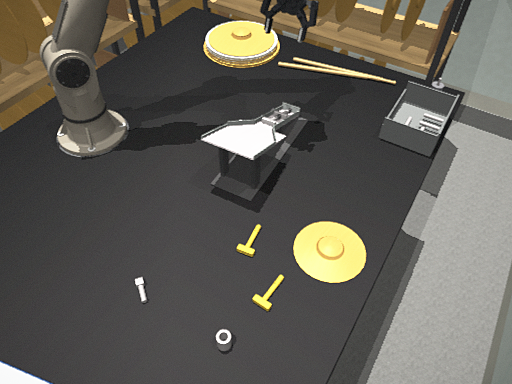

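Both screws lie flat (shank tops 13.5 mm, bars 16 mm) with the bars uphill at slope distances of about 175 and 265 mm, which is where they should rest against the stop. The bolt hasn't moved and the gripper is clear, so I'll hand in.

```bash
python3 -c "
from station import job; print(job.close_job())"
```

```text
the job is handed in; nothing more can be done
None
```

Both T-screws are in the chute's narrow channel, one behind the other against the end stop, flat on the floor with their crossbars uphill. I gripped each by the shank, released it on the apron at the chute's 22° slope, and handed the job in at about 16.7 s of the 64 s allowed.

- **Fit in the channel:** the last wrist view put the shank tops about 13.5 mm and the bars 16 mm above the chute floor. The bars' uphill faces were about 265 and 175 mm down the slope, as expected for screws stacked against the stop.
- **Other items:** the short bolt and the yellow look-alikes were not touched, and the gripper was open and clear of everything. The measured contact force stayed under about 4 N at every reading.
- **Odd readings:** the finger gap read 9 to 10 mm on the 12 mm shank, but the depth image showed each screw level and secure in the grip. Depth readings near 160–170 mm down the slope, just uphill of the upper bar, included invalid values. No check failed.

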